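# Seat the drill guide plate on its post

## Task

Fit the loose wooden guide plate onto the drilling press: lower its bushed hole over the tall steel post, keeping the plate level and in line with the press's base so that it does not bind, then press it gently down, taking the stiff black ring with it, until the ring is all the way down and the plate lies flat on the ring and the pine blank. Never force the plate against the press and do not disturb the other things on the bench; let go of the plate when it is home.

Things in the scene. Friction and masses are not known exactly. Their poses are not given: they have to be found in the camera images.
- press: drilling press, screwed down: plywood base 230 x 120 x 18 mm, origin at the centre of its underside on the bench, z up, x along its length towards the post end. A pine blank (50 along x, 98 along y, top 38 mm above the bench) is fixed on it at x = -53.5 mm, and the post stands in a slot that begins at x = +63 mm
- ring (a joint): how far down the black ring (30 mm across, 16.5 mm high) has been pushed along the post, m: at 0 its top is 89.5 mm above the base's top, at 0.070 it is fully down, its top 19.5 mm above the base's top, that is 0.5 mm lower than the pine blank (so about 0.0695 with the plate lying on both). It grips the post and takes about 4 N to slide; it stays where it is left
- plate_grip (a point): centre of the grip block on the guide plate, 44.5 mm above the plate's underside; axes as the plate: x along it towards the hole end, z up. The plate is wood, 190 x 50 x 24 mm, about 0.22 kg, its middle straight below this point; the grip block stands on its middle, 44 mm along x, 30 mm across y, its top 65 mm above the underside
- plate_hole (a point): centre of the lower mouth of the plate's hole, on its underside, 70 mm along +x of its middle. The hole is 14.5 mm wide, goes straight through (24 mm, plus a 3 mm brass bush flange on top) and has a 1 mm chamfer; axes as the plate
- wing_bolt: bystander: bolt with wing nut, 45 x 77 x 18 mm, lying; origin under its centre
- screwdriver_2: bystander: yellow screwdriver, 172 mm long, lying; origin under its centre
- tape_measure: bystander: tape measure, 37 x 84 x 68 mm; origin under its centre
- pine_cube: bystander: pine offcut, 48 x 55 x 45 mm; origin under its centre
- guide_plate: the guide plate itself; origin at the centre of its underside, straight below plate_grip, same axes
- slot_end (a point): inner end (towards the pine blank) of the post's adjusting slot, on the middle line of the press, on the top of its base (18 mm above the bench), axes as the press. The vertical steel post (12 mm thick, top edge bevelled 1.5 mm, top 150 mm above this point, 168 mm above the bench) is bolted fast anywhere from 3 to 21 mm along +x of this point, exactly on the middle line (y = 0): where in that range it stands is not given and must be seen or felt

How it is judged (in metres and radians):
On the way:
1. the plate is threaded level on the post, its hole well below the post's top (x of plate_hole in the frame of slot_end between 0 and 0.024 m and y of plate_hole in the frame of slot_end between -0.006 and 0.006 m and z of plate_hole in the frame of slot_end below 0.135 m and angle between plate_hole's own z axis and vertical below 0.15 rad), for 0.1 s.
At the end, for the whole second after the job is handed in: The ring is within 2.5 mm of fully down; the plate is on the post, its underside at the hole less than 22.5 mm above the press's base, level within 0.03 rad, in line with the press's base within 0.15 rad with its other end over the pine blank, at rest and let go (x of plate_hole in the frame of slot_end between 0 and 0.024 m and y of plate_hole in the frame of slot_end between -0.006 and 0.006 m and value of joint ring above 0.0675 m and z of plate_hole in the frame of slot_end below 0.0225 m and angle between plate_hole's own z axis and vertical below 0.03 rad and angle between the x axis of plate_hole and the x axis of press, either way round below 0.15 rad and x of plate_grip in the frame of press below 0.04 m and linear speed of guide_plate below 0.01 m/s); the robot touches nothing.
It fails at once if the plate and the press (base, post, ring, blank) press on one another with more than 40 N (contact force between guide_plate and press above 40 N).
It fails at once if a bystander is moved by more than 20 mm (distance of any of wing_bolt, screwdriver_2, tape_measure, pine_cube from where it was at the start of the episode above 0.02 m).
It also fails if it takes over 72 s, if anything falls off the work surface, if the arm or the gripper's body presses on something with over 40 N, if the wrist force passes 120 N, or if a joint passes its speed limit or range.

## Robot

A 6-joint arm with a two-finger parallel gripper is mounted at the origin on the work surface; the furniture and walls round the work are solid. World frame = base frame: x ahead of the robot, y to its left, z up, the work surface at z = 0. Lengths are in mm, angles in rad, forces in N, time in s.
With the tool pointing down it reaches from about 325 to 875 mm from the base axis. Payload 4.4 kg.
Tool frame: the origin (TCP) lies at the very end of the fingers, on their centre line; the grasp point (between the pads) lies 19 mm behind it (ctrl.tcp_to_grasp is the distance from the TCP to the grasp point, in mm); z points along the fingers, y is the line along which they close (so a half turn about z gives the same grasp; the last joint's range is limited). The gripper opens to 85 mm and grips with 20 to 120 N. Pads are 22 mm wide; open, the fingers measure 114 mm over their backs; the gripper's body (76 mm by 85 mm) begins 54 mm behind the grasp point. The pads swing forward as they close: fully open they stand 13 mm farther back than shut.
Start: joints at [1.149, 0.207, 1.542, -0, 1.393, -0.15], TCP at [154.378, 553.891, 231.282] pointing down, gripper open.
Joint ranges: [-2.73, 2.73], [-0.86, 2.22], [0.23, 2.46], [-1.11, 4.25], [0.08, 2.63], [-2.82, 2.82]. Speed limits (rad/s): [2.79, 2.79, 3.14, 3.14, 3.14, 3.14].

## Interface

Orientations are given as a rotation vector (axis times angle).
In Python, from cell import ctrl gives the robot as it stands.
- The arm moves only by the tool jog_arm, never from a script. Its argument "motion" is a list of rows, each a list of 2 entries, a list of its own where there are three numbers: the shift along the tool's x, y, z in mm, then the turn about the tool's z in rad. In form: [[[x, y, z], turn], ...]. A call has 1 to 10 rows; each row shifts and turns the commanded pose from where the row before left it, along the tool's axes as they then stand; what a row does not reach is not made up. A row lasts 1/10 s, in which the tool goes at most 50 mm and 8.59 degrees, less where a joint would pass 70% of its speed; a pose out of reach is approached as far as the arm can. A call is refused whole if a number of a shift passes 50 or a number of a turn 0.15, either way. A call with a gripper value outside its range is refused whole. "claw" is the opening in per cent of the stroke, from 0 (shut) to 100 (fully open), set as the call begins (left out, the last holds). The fingers move at their own pace and stop on an object; "force" is the grip in N (left out, the last holds). Time passes only in rows, so rows that do not move let the fingers close. It gives the time, the measured TCP pose, the force, the opening and the grip force at its end, in the units of the state.
- ctrl.get_obs(): the state, without advancing time (a new reading comes with each control period).
- ctrl.snapshot(name): name is "scene" or "side" or "wrist"; returns a dict with "pixels" (400x640x3 uint8, red, green, blue), "fx", "fy", "cx", "cy" (pixels), "extrinsics" (4x4, takes a point from camera to world coordinates). Camera axes: x right, y down, z forward; pixel columns grow to the right and rows downward; lengths in mm; the calibration is good to about 2 mm. A picture is of the moment at which its call begins. There is no depth.
- ctrl.close_job(): hands the job in; it is judged then, once.
Trained networks look in a picture, given as the dict that the camera call returned (one of the last four; its "shot" number tells which), for a name from the list of things; names that differ only in an ending like _2 or _b are one class to them, and where a whole thing is asked for, a point or a joint stands for the part that bears it (a point fixed in the world has none). Each returns a list of dicts, best first, with "p" (0 to 1); they miss things now and then, are a little off and sometimes report something else, mostly with a low value. They report only what shows in the picture. A call takes as long as a camera call.
- ctrl.cut_out(name, picture): "mask" (400x640 bool, what is visible of it) and "box" ([left, top, right, bottom] in pixels, round what is visible of it).
- ctrl.tip_of(name, picture): "point" ([column, row] in pixels: a listed point, or the origin of a listed thing).
The state is a dict: "time": time; "joints": joint angles; "qvel": joint speeds; "effort": joint torques, N m; "eef_pos": TCP position; "tcp_rot": TCP orientation; "ft_force": force on the tool from outside, world axes, zero at the start; "torque": the same for the moment, N m; "width": opening from 0.0 (shut) to 1.0 (fully open); "gripper_force": force on a finger pad.
Only numpy, scipy, OpenCV 4.12 (cv2) and the standard library are available. Lean on these libraries where they do the work, as an engineer would, in place of code of your own. Each camera call takes 0.05 s, during which the arm holds its last target. There are 200 camera calls.

## Working session

There is one attempt and no reset: what is moved stays moved. The work goes in short steps, Python scripts to look and compute and a tool call to move; the robot and the scene stay as the last step left them, time stands still between calls to the robot, and variables do not carry over. Pictures are saved under pics/ and viewed, at most 10 in all, crops included, and the job is handed in when it is done.

Besides the shell and the picture viewer there is one more tool, called after "Emit:" by a JSON object that holds its "op" and its "data", one argument or row to a line. jog_arm: Moves the arm, as the interface text tells. Its arguments: {"type":"object","properties":{"motion":{"type":"array"},"claw":{"type":"number"},"force":{"type":"number"}},"required":["motion"]}

```bash
ls; mkdir -p pics
cat > h.py <<'E'
import numpy as np, cv2
from cell import ctrl
from scipy.spatial.transform import Rotation as R
def snap(n,save=None):
    s=ctrl.snapshot(n)
    if save: cv2.imwrite(f'pics/{save}.png',s['pixels'][:,:,::-1])
    return s
def ray(s,p):
    E=np.array(s['extrinsics']); d=E[:3,:3]@np.array([(p[0]-s['cx'])/s['fx'],(p[1]-s['cy'])/s['fy'],1.])
    return E[:3,3],d/np.linalg.norm(d)
def atz(s,p,z):
    o,d=ray(s,p); return o+d*(z-o[2])/d[2]
def proj(s,P):
    E=np.array(s['extrinsics']); q=E[:3,:3].T@(np.array(P,float)-E[:3,3])
    return np.array([s['fx']*q[0]/q[2]+s['cx'],s['fy']*q[1]/q[2]+s['cy']])
def tri(obs):
    A=np.zeros((3,3));b=np.zeros(3)
    for s,p in obs:
        o,d=ray(s,p);M=np.eye(3)-np.outer(d,d);A+=M;b+=M@o
    P=np.linalg.solve(A,b)
    return P,[np.round(proj(s,P)-p,1) for s,p in obs]
E
python3 - <<'E'
from h import *
np.set_printoptions(precision=1,suppress=True)
S={n:snap(n,n+'0') for n in('scene','side','wrist')}
print(ctrl.get_obs())
for n,s in S.items():
    print(n,np.array(s['extrinsics'])[:3,3],s['fx'])
    for t in('press','slot_end','plate_grip','plate_hole','guide_plate','wing_bolt','screwdriver_2','tape_measure','pine_cube'):
        print(' ',t,[(np.round(d['point'],1),round(d['p'],2)) for d in ctrl.tip_of(t,s)[:2]])
cv2.imwrite('pics/all.png',cv2.resize(np.vstack([S['scene']['pixels'],S['side']['pixels']])[:,:,::-1],(480,600)))
E
```

```text
pics
{'time': 0.15, 'joints': array([ 1.1,  0.2,  1.5,  0. ,  1.4, -0.2]), 'qvel': array([-0., -0., -0., -0., -0., -0.]), 'effort': array([  0. , -38.4, -29.2,  -0. ,   0. ,  -0. ]), 'eef_pos': array([154.1, 553.3, 230.4]), 'tcp_rot': array([-0.4, -3.1,  0. ]), 'ft_force': array([-0.5,  0.3,  0.2]), 'torque': array([ 0., -0., -0.]), 'gripper_force': 0.0, 'width': 1.002508349173186}
scene [  95.1 -757.8  499.9] 368.6838181280949
  press [(array([298.3, 199.5]), 0.67)]
  slot_end [(array([367.6, 234.6]), 0.82)]
  plate_grip [(array([299. , 187.5]), 0.78)]
  plate_hole [(array([311.8, 190.6]), 0.86)]
  guide_plate [(array([297.3, 196.5]), 0.74), (array([364.1, 213.1]), 0.72)]
  wing_bolt [(array([292.1, 231. ]), 0.53), (array([315.5, 319.2]), 0.52)]
  screwdriver_2 [(array([363.2, 213.9]), 0.49)]
  tape_measure []
  pine_cube [(array([316.1, 320.4]), 0.75), (array([295.9, 198. ]), 0.25)]
side [ 226.8 -695.6  652.5] 381.98465546621884
  press [(array([342.3, 268.5]), 0.96)]
  slot_end [(array([363.8, 244.4]), 0.88)]
  plate_grip [(array([304.6, 179.3]), 0.67)]
  plate_hole [(array([326.4, 183.5]), 0.96), (array([363.4, 243.7]), 0.64)]
  guide_plate [(array([302. , 191.1]), 0.6)]
  wing_bolt [(array([293.2, 232.7]), 0.41)]
  screwdriver_2 [(array([365.3, 219.7]), 0.75)]
  tape_measure [(array([243. , 169.3]), 0.91)]
  pine_cube [(array([298.9, 352.7]), 0.85), (array([368.1, 217.8]), 0.61)]
wrist [ 86.2 572.4 373.1] 360.2714614294036
  press []
  slot_end []
  plate_grip []
  plate_hole []
  guide_plate []
  wing_bolt []
  screwdriver_2 []
  tape_measure [(array([244.2, 376.2]), 0.82)]
  pine_cube []
```

View pics/scene0.png

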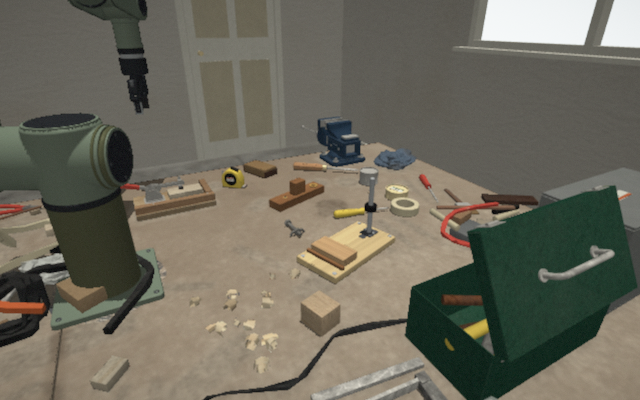

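View pics/side0.png

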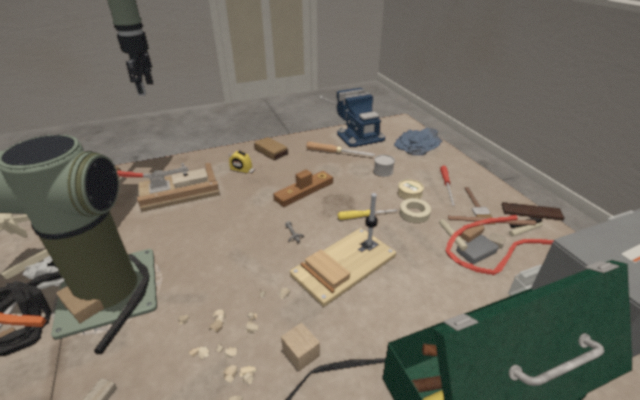

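Run:
```python
from h import *
np.set_printoptions(precision=1,suppress=True)
a=snap('scene');b=snap('side')
def best(t,s): 
    return ctrl.tip_of(t,s)[0]['point']
for t in('slot_end','plate_grip','plate_hole','guide_plate'):
    P,e=tri([(a,best(t,a)),(b,best(t,b))]);print(t,P,e)
for t,z in(('press',0),('slot_end',18),('plate_grip',44.5),('plate_hole',0),('guide_plate',0),('pine_cube',0),('screwdriver_2',0),('tape_measure',0)):
    for s in(a,b):
        r=ctrl.tip_of(t,s); print(t,[atz(s,d['point'],z) for d in r[:1]])
```

```text
slot_end [597.2 -60.7 -18.1] [array([0.2, 0.1]), array([-0.2, -0.1])]
plate_grip [524.9 203.8  41.6] [array([-1.3, -0.7]), array([1.4, 0.8])]
plate_hole [572.6 165.6  34.5] [array([2. , 0.8]), array([-2. , -0.9])]
guide_plate [521.3 190.4   2.3] [array([1.4, 0.6]), array([-1.4, -0.7])]
press [array([ 505. , -130.2,    0. ])]
press [array([ 503.1, -128. ,    0. ])]
slot_end [array([ 562.1, -108.8,   18. ])]
slot_end [array([577.6, -95.4,  18. ])]
plate_grip [array([523.5, 190.9,  44.5])]
plate_grip [array([521.2, 205.1,  44.5])]
plate_hole [array([605.1, 242.8,   0. ])]
plate_hole [array([595.8, 206.6,   0. ])]
guide_plate [array([521.3, 200.7,   0. ])]
guide_plate [array([525.1, 188.7,   0. ])]
pine_cube [array([ 339. , -295.5,    0. ])]
pine_cube [array([ 340.2, -300.9,    0. ])]
screwdriver_2 [array([659.9,  46.8,   0. ])]
screwdriver_2 [array([643.6,  16. ,   0. ])]
tape_measure [array([382. , 408.8,   0. ])]
tape_measure [array([381.6, 392.9,   0. ])]
```

The scene view shows the plate at about (297,197) with its block, and the hole end to the right near (312,190). The press is at about (345,250), with the post at column 370 and the blank at (332,250). The screwdriver at (365,213) is behind the press and the wing bolt is at (292,231).

Emit:
{"op": "jog_arm", "data": {
  "motion": [
    [[-40, -23, 0], -0.13],
    [[-43, -17, 0], -0.13],
    [[-45, -11, 0], -0.13],
    [[-46, -5, 0], -0.13],
    [[-46, 2, 0], -0.13],
    [[-46, 8, 0], -0.13],
    [[-45, 11, 0], 0],
    [[-45, 11, 0], 0],
    [[-45, 11, 0], 0],
    [[-45, 11, 0], 0]
  ]
}}

```text
time: 3.8
eef_pos: [539.1, 651.6, 231.2]
tcp_rot: [-0.789, 3.041, 0.0]
ft_force: [0.5, 1.1, 1.9]
width: 1.001
gripper_force: 0.0
```

Run:
```python
from h import *
np.set_printoptions(precision=2,suppress=True)
o=ctrl.get_obs();M=R.from_rotvec(o['tcp_rot']).as_matrix();print(o['time'],o['eef_pos'],M,o['joints'])
s=snap('wrist','w1');E=np.array(s['extrinsics']);print(E)
for t,z in(('plate_grip',44.5),('plate_hole',0),('guide_plate',0),('slot_end',18),('press',0)):
    print(t,[(d['point'],d['p'],atz(s,d['point'],z)) for d in ctrl.tip_of(t,s)[:2]])
```

```text
3.8 [539.07 651.62 231.19] [[-0.87 -0.49  0.  ]
 [-0.49  0.87  0.  ]
 [-0.    0.   -1.  ]] [ 0.78  0.83  0.64  0.    1.67 -1.3 ]
[[ -0.49   0.84   0.24 477.33]
 [  0.87   0.47   0.13 617.26]
 [  0.     0.28  -0.96 374.01]
 [  0.     0.     0.     1.  ]]
plate_grip []
plate_hole []
guide_plate []
slot_end []
press []
```

View pics/w1.png

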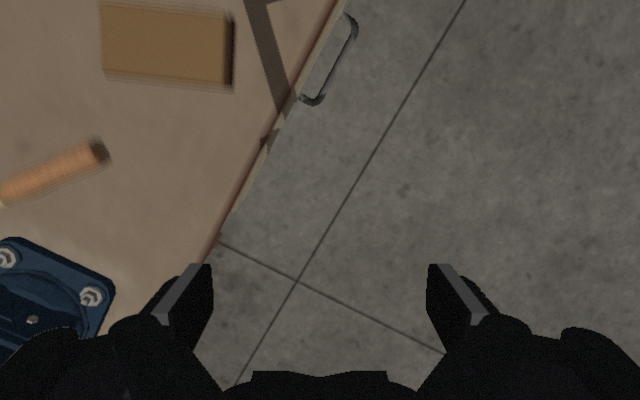

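My earlier per-row vectors were wrong: the arm overshot and is now beyond the bench edge, and the picture shows the vise at the left and only floor. I'll fly back to a viewpoint just past the hole end of the plate.

Emit:
{"op": "jog_arm", "data": {
  "motion": [
    [[17.5, -43, 0], 0],
    [[17.5, -43, 0], 0],
    [[17.5, -43, 0], 0],
    [[17.5, -43, 0], 0],
    [[17.5, -43, 0], 0],
    [[17.5, -43, 0], 0],
    [[17.5, -43, 0], 0],
    [[17.5, -43, 0], 0],
    [[18, -44, 0], 0],
    [[0, 0, 0], 0]
  ]
}}

```text
time: 5.1
eef_pos: [588.0, 229.0, 234.7]
tcp_rot: [-0.779, 3.039, -0.004]
ft_force: [-0.1, -0.3, -0.1]
width: 1.0
gripper_force: 0.0
```

```bash
cat > look.py <<'E'
from h import *
import sys
np.set_printoptions(precision=2,suppress=True)
o=ctrl.get_obs();M=R.from_rotvec(o['tcp_rot']).as_matrix();print(o['time'],o['eef_pos'],'yaw x_t',np.degrees(np.arctan2(M[1,0],M[0,0])),'tilt',M[2],o['ft_force'],o['joints'])
s=snap('wrist',sys.argv[1])
for t,z in(('plate_grip',44.5),('plate_hole',0),('guide_plate',0),('slot_end',18),('press',0)):
    print(t,[(np.round(d['point'],1),round(d['p'],2),atz(s,d['point'],z)) for d in ctrl.tip_of(t,s)[:2]])
E
python3 look.py w2
```

```text
5.1 [587.98 228.96 234.66] yaw x_t -151.2459930836741 tilt [-0. -0. -1.] [-0.11 -0.31 -0.1 ] [ 0.24  0.32  1.39 -0.    1.42 -1.84]
plate_grip [(array([320.1,  99.1]), 0.62, array([525.37, 194.97,  44.5 ]))]
plate_hole [(array([309.1, 165.9]), 0.64, array([590.44, 217.38,   0.  ]))]
guide_plate [(array([322.3,  99.7]), 0.71, array([524.8 , 197.15,   0.  ]))]
slot_end []
press []
```

View pics/w2.png

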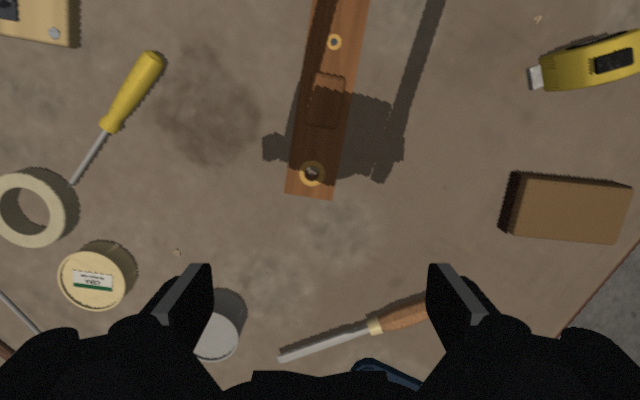

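The wrist view shows the big bushed hole at (311,174), the small bush at the other end at (335,42) and the block at (325,100). I'll get their centres at bush height.

Run:
```python
from h import *
np.set_printoptions(precision=2,suppress=True)
s=snap('wrist')
im=s['pixels'];hsv=cv2.cvtColor(im,cv2.COLOR_RGB2HSV)
def cen(x0,y0,r):
    c=hsv[y0-r:y0+r,x0-r:x0+r].astype(int); g=im[y0-r:y0+r,x0-r:x0+r].astype(int)
    m=((g[...,1]*1.0/g[...,0].clip(1))>.68)&(g[...,1]-g[...,2]>12)
    m=m.astype(np.uint8)
    ys,xs=np.nonzero(m)
    (cx,cy),(w,h),a=cv2.minAreaRect(np.c_[xs,ys].astype(np.float32)) ; return (x0-r+cx,y0-r+cy),(w,h),m.sum()
H=cen(311,174,17);B=cen(335,42,12);print(H,B)
P=atz(s,H[0],27);Q=atz(s,B[0],27);print(P,Q,np.linalg.norm(P-Q))
m=ctrl.cut_out('guide_plate',s)[0]['mask'];g=im.copy()
crop=cv2.resize(im[0:210,230:430],None,fx=2.8,fy=2.8,interpolation=cv2.INTER_CUBIC)[:,:,::-1];cv2.imwrite('pics/c1.png',crop)
d=(Q-P)[:2];yaw=np.degrees(np.arctan2(-d[1],-d[0]));u=-d/np.linalg.norm(d)
print('yaw',yaw,'mid from hole',P[:2]-70*u)
ys,xs=np.nonzero(m[110:200]);
for r in(60,70,140,150,160):
    x=np.nonzero(m[r])[0];
    if len(x):print(r,x.min(),x.max())
```

```text
((310.5, 173.5), (33.0, 33.0), np.uint64(807)) ((334.5, 41.5), (23.0, 23.0), np.uint64(420))
[590.59 228.39  27.  ] [475.66 189.49  27.  ] 121.33205991663728
yaw 18.700662649512864 mid from hole [524.28 205.95]
60 295 349
70 293 348
140 283 334
150 282 332
160 281 330
```

View pics/c1.png

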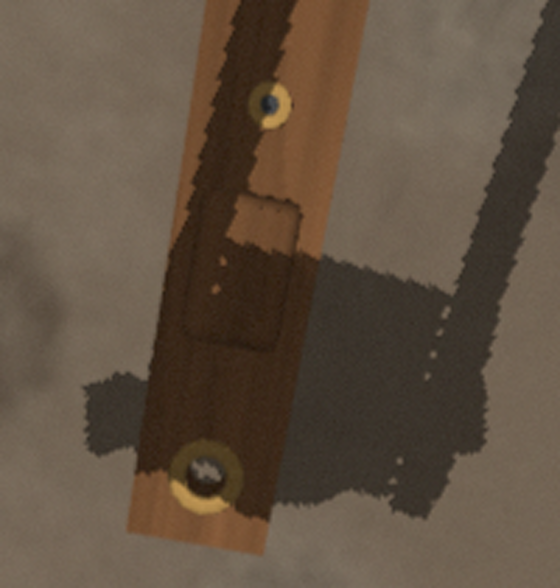

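The crop (scale 2.8, origin 230,0) shows the bush at full-image (303.2,170.7), the small bush at (326.1,37.1) and the block top centred at about (316.8,97). The arm had still been settling, so I'll recompute from a new still.

Run:
```python
from h import *
np.set_printoptions(precision=2,suppress=True)
s=snap('wrist','w3');im=s['pixels']
o=ctrl.get_obs();M=R.from_rotvec(o['tcp_rot']).as_matrix();T=o['eef_pos'];print(T,M,o['joints'])
# template matching against crop to check stillness
c=cv2.imread('pics/c1.png')
g=cv2.resize(c,(200,210),interpolation=cv2.INTER_AREA)
print(cv2.minMaxLoc(cv2.matchTemplate(im[:,:,::-1].copy(),g[30:200,20:180].copy(),cv2.TM_CCOEFF_NORMED)),'expect 250,30')
P=atz(s,(303.2,170.7),27);Q=atz(s,(326.1,37.1),25)
d=(P-Q)[:2];u=d/np.linalg.norm(d);print(P,Q,np.linalg.norm(d),'yaw',np.degrees(np.arctan2(d[1],d[0])))
mid=P[:2]-70*u;print('mid',mid,'block top',atz(s,(316.8,97),65))
# edges of plate at top z=24 from crop: left (205,0)-(128,530), right (368,0)-(265,553)
f=lambda x,y:(230+x/2.8,y/2.8)
for a,b in(((205,0),(128,530)),((368,0),(265,553))):
    A=atz(s,f(*a),24);B=atz(s,f(*b),24);print('edge',A,B,np.degrees(np.arctan2((B-A)[1],(B-A)[0])))
for t,z in(('plate_grip',44.5),('plate_hole',0)):
    print(t,[(d['p'],atz(s,d['point'],z)) for d in ctrl.tip_of(t,s)[:1]])
```

```text
[588.07 236.17 231.26] [[-0.87 -0.49 -0.  ]
 [-0.49  0.87  0.  ]
 [-0.    0.   -1.  ]] [ 0.25  0.33  1.39  0.    1.42 -1.84]
(-0.423460990190506, 0.9888792634010315, (185, 130), (250, 30)) expect 250,30
[591.48 220.57  27.  ] [475.96 180.92  25.  ] 122.12936884543262 yaw 18.946296672265483
mid [525.27 197.85] block top [524.85 198.94  65.  ]
edge [459.75 148.88  24.  ] [622.01 205.74  24.  ] 19.31200501268669
edge [435.02 193.08  24.  ] [605.53 252.63  24.  ] 19.250117831279997
plate_grip [(0.87, array([526.24, 196.26,  44.5 ]))]
plate_hole [(0.84, array([591.96, 220.85,   0.  ]))]
```

Plate: middle (525.3,198), yaw 19.1°, with bushes, edges, block and networks all agreeing. Before grasping, I'll view the press from the same camera-relative spot.

Emit:
{"op": "jog_arm", "data": {
  "motion": [
    [[21, -34, -17.5], 0],
    [[21, -34, -17.5], 0],
    [[21, -34, -17.5], 0],
    [[21, -34, -17.5], 0],
    [[21, -34, -17.5], 0],
    [[21, -34, -17.5], 0],
    [[21, -34, -17.5], 0],
    [[21, -34, -17.5], 0],
    [[0, 0, 0], 0],
    [[0, 0, 0], 0]
  ]
}}

```text
time: 6.65
eef_pos: [574.4, -85.2, 371.5]
tcp_rot: [-0.787, 3.041, 0.0]
ft_force: [-0.5, -0.0, -0.4]
width: 0.997
gripper_force: 0.0
```

```bash
python3 look.py w4
```

```text
6.65 [574.39 -85.17 371.51] yaw x_t -150.9793682319593 tilt [-0. -0. -1.] [-0.48 -0.02 -0.44] [-0.3   0.15  1.32  0.    1.67 -2.37]
plate_grip []
plate_hole [(array([484.1, 255.1]), 0.93, array([590.23, 215.97,   0.  ]))]
guide_plate [(array([496.4, 212. ]), 0.83, array([524.43, 190.41,   0.  ]))]
slot_end [(array([308.7, 139.5]), 0.67, array([ 564.33, -106.85,   18.  ]))]
press [(array([317.2,  95.3]), 0.68, array([ 508.05, -124.78,    0.  ]))]
```

View pics/w4.png

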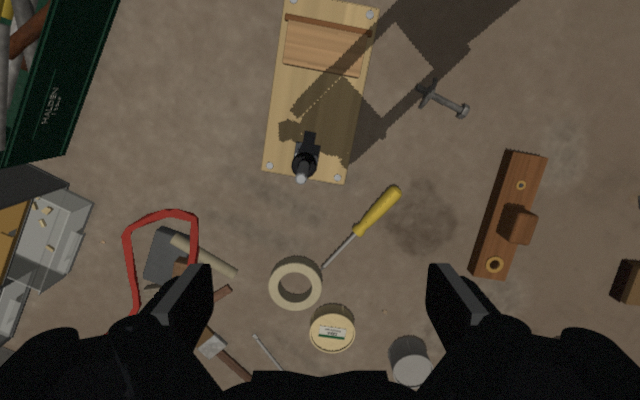

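The press is clear: base corners at about (283,0), (378,5), (263,170), (345,184), with the post top at about (300,178) leaning down in the picture. I'll take a settled enlargement.

Run:
```python
from h import *
np.set_printoptions(precision=2,suppress=True)
import pickle
s=snap('wrist','w5');pickle.dump(s,open('w5.pkl','wb'));o=ctrl.get_obs();print(o['eef_pos'],s['extrinsics'])
im=s['pixels'];cv2.imwrite('pics/c2.png',cv2.resize(im[0:198,245:400],None,fx=3,fy=3,interpolation=cv2.INTER_CUBIC)[:,:,::-1])
```

```text
[574.06 -83.32 370.68] [[  -0.49    0.84    0.24  512.56]
 [   0.87    0.47    0.14 -117.69]
 [   0.      0.28   -0.96  513.42]
 [   0.      0.      0.      1.  ]]
```

View pics/c2.png

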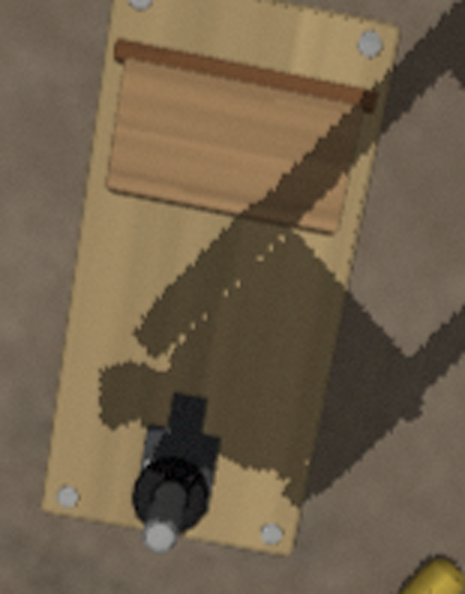

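Run:
```python
from h import *
import pickle
np.set_printoptions(precision=2,suppress=True)
s=pickle.load(open('w5.pkl','rb'))
f=lambda x,y:(245+x/3-.3,y/3-.3)
top=atz(s,f(160,536),168);print('post top',top,'ring top',atz(s,f(170,496),107.5))
a=atz(s,f(45,510),18);b=atz(s,f(292,553),18);d=atz(s,f(398,30),18);l=atz(s,f(112,0),18)
A=lambda v:np.degrees(np.arctan2(v[1],v[0]))
print('corners',a,b,d,'w',np.linalg.norm(a-b),'l',np.linalg.norm(b-d),'yaws',A(a-l),A(b-d),A(b-a)+0)
E1=(a+b)/2;yaw=np.radians(np.mean([A(a-l),A(b-d)]));u=np.array([np.cos(yaw),np.sin(yaw)])
n=np.array([-u[1],u[0]])
c=E1[:2]-115*u;print('press',c,np.degrees(yaw),'post in press',(top[:2]-c)@u,(top[:2]-c)@n)
# post bottom: 
q=[atz(s,f(*p),18) for p in((68,496),(272,533),(370,44))];print('screws',q,A(q[0]-q[1]),A(q[1]-q[2]))
```

```text
post top [585.89 -99.76 168.  ] ring top [ 583.28 -100.63  107.5 ]
corners [ 632.91 -144.38   18.  ] [594.69 -34.03  18.  ] [ 382.13 -107.09   18.  ] w 116.77967931559049 l 224.7604813732016 yaws 19.267092796235104 18.969846297071552 109.10869561632164
press [ 505.14 -126.87] 19.11846954665333 post in press 85.17038849340814 -0.8309046944164065
screws [array([ 621.86, -138.03,   18.  ]), array([590.97, -47.  ,  18.  ]), array([ 392.25, -114.47,   18.  ])] -71.2572624956361 18.753874628819865
```

Post top at (585.9,-99.8) and press yaw about 19.1°; the press-frame y comes out at -0.8, against an expected 0. Camera-relative geometry matches the hole measurement, so biases cancel and the hole has to shift by about (-5.6,-320.3). Now to the grasp.

Emit:
{"op": "jog_arm", "data": {
  "motion": [
    [[-11.7, 33.7, 30], 0],
    [[-11.7, 33.7, 30], 0],
    [[-11.7, 33.7, 30], 0],
    [[-11.7, 33.7, 30], 0],
    [[-11.7, 33.7, 30], 0],
    [[-11.7, 33.7, 30], 0],
    [[-11.7, 33.7, 30], 0],
    [[-11.7, 33.7, 30], 0],
    [[0, 0, 0], 0.0865],
    [[0, 0, 0], 0.0865]
  ]
}}

```text
time: 8.0
eef_pos: [522.6, 198.3, 129.2]
tcp_rot: [0.524, -3.094, 0.0]
ft_force: [0.7, 0.5, 1.0]
width: 0.999
gripper_force: 0.0
```

Emit:
{"op": "jog_arm", "data": {
  "motion": [
    [[0, 0, 0], 0],
    [[0, 0, 0], 0],
    [[0, 0, 0], 0]
  ]
}}

```text
time: 8.3
eef_pos: [524.9, 196.6, 131.6]
tcp_rot: [-0.526, 3.097, 0.0]
ft_force: [0.1, 0.4, 0.5]
width: 1.002
gripper_force: 0.0
```

```bash
python3 look.py w6
python3 - <<'E'
from h import *
o=ctrl.get_obs();M=R.from_rotvec(o['tcp_rot']).as_matrix()
print('tool shift',M.T@(np.array([525.3,198,30])-o['eef_pos']))
E
```

```text
8.3 [524.93 196.58 131.63] yaw x_t -160.7328193316057 tilt [-0. -0. -1.] [0.06 0.37 0.46] [ 0.2   0.28  1.67  0.    1.19 -1.7 ]
plate_grip [(array([319.6, 212.8]), 0.88, array([526.32, 197.36,  44.5 ]))]
plate_hole [(array([317.1, 270.4]), 0.79, array([587.89, 216.71,   0.  ]))]
guide_plate []
slot_end []
press []
tool shift [ -0.97174446   1.35169088 101.40507778]
```

Emit:
{"op": "jog_arm", "data": {
  "motion": [
    [[-0.5, 1.3, 30], 0],
    [[-0.5, 0, 30], 0],
    [[0, 0, 24], 0],
    [[0, 0, 12], 0],
    [[0, 0, 5], 0],
    [[0, 0, 0], 0],
    [[0, 0, 0], 0]
  ]
}}

```text
time: 9.3
eef_pos: [526.4, 198.4, 31.5]
tcp_rot: [-0.524, 3.095, 0.0]
ft_force: [0.3, -0.6, -0.5]
width: 1.002
gripper_force: 0.0
```

Emit:
{"op": "jog_arm", "data": {
  "motion": [
    [[0, 0, 0], 0],
    [[0, 0, 0], 0],
    [[0, 0, 0], 0],
    [[0, 0, 0], 0],
    [[0, 0, 0], 0],
    [[0, 0, 0], 0],
    [[0, 0, 0], 0],
    [[0, 0, 0], 0],
    [[0, 0, 0], 0],
    [[0, 0, 0], 0]
  ],
  "claw": 0,
  "force": 60
}}

```text
time: 10.3
eef_pos: [525.6, 198.1, 30.8]
tcp_rot: [-0.524, 3.097, -0.0]
ft_force: [-0.8, -0.9, 4.5]
width: 0.344
gripper_force: 60.2
```

Gripped at 29 mm, as expected for the 30 mm block. Lift it, then carry.

Emit:
{"op": "jog_arm", "data": {
  "motion": [
    [[0, 0, -10], 0],
    [[0, 0, -30], 0],
    [[0, 0, -40], 0],
    [[0, 0, -44], 0],
    [[0, 0, -44], 0],
    [[0, 0, -36], 0],
    [[0, 0, 0], 0]
  ]
}}

```text
time: 11.0
eef_pos: [528.8, 199.1, 241.3]
tcp_rot: [-0.522, 3.085, 0.001]
ft_force: [-0.2, -0.2, -1.1]
width: 0.342
gripper_force: 59.8
```

Emit:
{"op": "jog_arm", "data": {
  "motion": [
    [[7, -18, 0], 0],
    [[13, -36, 0], 0],
    [[14, -38, 0], 0],
    [[14, -38, 0], 0],
    [[14, -38, 0], 0],
    [[14, -38, 0], 0],
    [[14, -38, 0], 0],
    [[12, -34, 0], 0],
    [[7, -18, 0], 0],
    [[0, 0, 0], 0]
  ]
}}

```text
time: 12.0
eef_pos: [518.4, -119.5, 232.4]
tcp_rot: [0.517, -3.096, -0.002]
ft_force: [0.5, 0.2, -1.3]
width: 0.346
gripper_force: 59.6
```

Emit:
{"op": "jog_arm", "data": {
  "motion": [
    [[0, 0, 0], 0],
    [[0, 0, 0], 0],
    [[0, 0, 0], 0]
  ]
}}

```text
time: 12.3
eef_pos: [519.5, -116.0, 233.8]
tcp_rot: [0.527, -3.096, -0.001]
ft_force: [-0.7, -0.1, -2.2]
width: 0.342
gripper_force: 59.6
```

Run:
```python
from h import *
np.set_printoptions(precision=2,suppress=True)
o=ctrl.get_obs();M=R.from_rotvec(o['tcp_rot']).as_matrix();print(o['time'],o['eef_pos'],o['ft_force'],o['torque'],o['joints'])
T=np.array([520,-122.2,o['eef_pos'][2]]);print('tool shift',M.T@(T-o['eef_pos']))
a=snap('scene','s7');b=snap('side','d7')
H=o['eef_pos']+M@np.array([-70,0,0]);H[2]-=31
for s,n in((a,'scene'),(b,'side')):
    print(n,'hole exp',proj(s,H),'post top exp',proj(s,[585.9,-99.8,168]),[(d['point'],d['p']) for d in ctrl.tip_of('plate_hole',s)[:1]])
ia=cv2.resize(a['pixels'][120:280,250:450],None,fx=3,fy=3,interpolation=cv2.INTER_CUBIC)
cv2.imwrite('pics/c7.png',ia[:,:,::-1])
```

```text
12.3 [ 519.47 -115.95  233.84] [-0.74 -0.13 -2.22] [-0.05 -0.02 -0.  ] [-0.38  0.11  1.64  0.    1.39 -2.29]
tool shift [ 1.57 -6.07 -0.  ]
scene hole exp [370.92 162.64] post top exp [371.86 177.35] [([372.5, 160.3], 0.86)]
side hole exp [372.49 178.37] post top exp [372.96 193.24] [([373.2, 178.1], 0.83)]
```

View pics/c7.png

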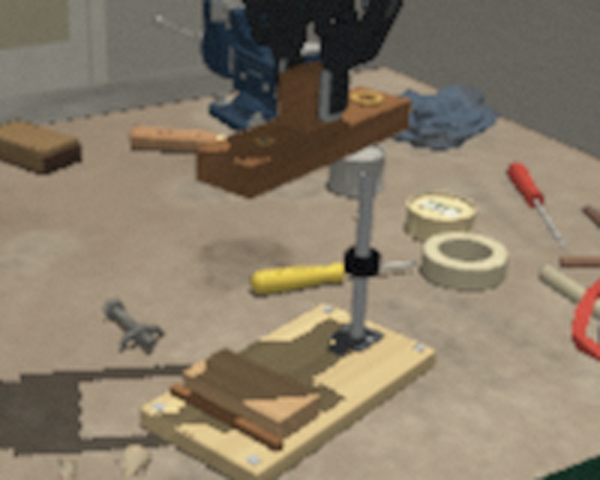

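The plate hangs level over the post: bush at crop (367,98), post top at (365,170). Nudge it over and descend to just above the post.

Emit:
{"op": "jog_arm", "data": {
  "motion": [
    [[1.6, -5.5, 10], 0],
    [[0, 0, 12], 0],
    [[0, 0, 6], 0],
    [[0, 0, 0], 0],
    [[0, 0, 0], 0],
    [[0, 0, 0], 0]
  ]
}}

```text
time: 13.1
eef_pos: [520.3, -123.1, 206.6]
tcp_rot: [-0.524, 3.097, -0.001]
ft_force: [0.4, 0.1, -2.9]
width: 0.344
gripper_force: 59.8
```

```bash
cat > st.py <<'E'
from h import *
np.set_printoptions(precision=2,suppress=True)
o=ctrl.get_obs();M=R.from_rotvec(o['tcp_rot']).as_matrix();print(o['time'],o['eef_pos'],o['ft_force'],o['torque'])
T=np.array([520,-122.2,o['eef_pos'][2]]);print('tool shift',M.T@(T-o['eef_pos']),'yaw',np.degrees(np.arctan2(-M[1,0],-M[0,0])))
E
python3 st.py
```

```text
13.1 [ 520.27 -123.1   206.62] [ 0.42  0.08 -2.87] [-0.01  0.01  0.06]
tool shift [-0.04  0.94 -0.  ] yaw 19.205586765417173
```

Emit:
{"op": "jog_arm", "data": {
  "motion": [
    [[0, 0.7, 2], 0],
    [[0, 0, 2], 0],
    [[0, 0, 2], 0],
    [[0, 0, 2], 0],
    [[0, 0, 1], 0],
    [[0, 0, 0], 0],
    [[0, 0, 0], 0]
  ]
}}

```text
time: 13.8
eef_pos: [519.7, -122.3, 197.3]
tcp_rot: [0.524, -3.098, -0.0]
ft_force: [-0.3, -0.1, -2.1]
width: 0.346
gripper_force: 59.8
```

```bash
python3 st.py
```

```text
13.8 [ 519.74 -122.34  197.27] [-0.3  -0.08 -2.08] [ 0.04 -0.06 -0.03]
tool shift [-0.29  0.05 -0.  ] yaw 19.204111897949353
```

Emit:
{"op": "jog_arm", "data": {
  "motion": [
    [[0, 0, 1], 0],
    [[0, 0, 1], 0],
    [[0, 0, 0], 0],
    [[0, 0, 0], 0]
  ]
}}

```text
time: 14.2
eef_pos: [519.7, -122.3, 195.2]
tcp_rot: [0.524, -3.097, -0.0]
ft_force: [0.4, 0.8, -2.8]
width: 0.343
gripper_force: 59.8
```

```bash
python3 st.py
```

```text
14.2 [ 519.7  -122.32  195.23] [ 0.4   0.78 -2.85] [0.   0.06 0.01]
tool shift [-0.32  0.01 -0.  ] yaw 19.203136577016334
```

Underside is at 164 mm, below the post top, with no contact force. I'll go on gently.

Emit:
{"op": "jog_arm", "data": {
  "motion": [
    [[0, 0, 1.5], 0],
    [[0, 0, 1.5], 0],
    [[0, 0, 1.5], 0],
    [[0, 0, 1.5], 0],
    [[0, 0, 0], 0],
    [[0, 0, 0], 0]
  ]
}}

```text
time: 14.8
eef_pos: [519.7, -122.3, 189.2]
tcp_rot: [0.524, -3.097, -0.0]
ft_force: [-0.6, 0.5, -1.2]
width: 0.342
gripper_force: 59.8
```

Emit:
{"op": "jog_arm", "data": {
  "motion": [
    [[0, 0, 2], 0],
    [[0, 0, 2], 0],
    [[0, 0, 2], 0],
    [[0, 0, 2], 0],
    [[0, 0, 0], 0]
  ]
}}

```text
time: 15.3
eef_pos: [519.4, -122.2, 180.8]
tcp_rot: [0.524, -3.097, -0.001]
ft_force: [-0.2, -0.5, -2.1]
width: 0.345
gripper_force: 59.8
```

```bash
python3 st.py
```

```text
15.3 [ 519.45 -122.22  180.81] [-0.22 -0.51 -2.11] [-0.01 -0.01  0.01]
tool shift [-0.53 -0.16 -0.  ] yaw 19.204254581898823
```

Emit:
{"op": "jog_arm", "data": {
  "motion": [
    [[0, 0, 4], 0],
    [[0, 0, 4], 0],
    [[0, 0, 4], 0],
    [[0, 0, 4], 0],
    [[0, 0, 4], 0],
    [[0, 0, 4], 0],
    [[0, 0, 4], 0],
    [[0, 0, 4], 0],
    [[0, 0, 4], 0],
    [[0, 0, 0], 0]
  ]
}}

```text
time: 16.3
eef_pos: [519.3, -122.2, 144.5]
tcp_rot: [0.524, -3.097, -0.001]
ft_force: [0.1, 0.7, -2.6]
width: 0.34
gripper_force: 59.8
```

```bash
python3 st.py
```

```text
16.3 [ 519.3  -122.16  144.48] [ 0.06  0.66 -2.55] [-0.01  0.02 -0.01]
tool shift [-0.65 -0.27 -0.  ] yaw 19.203700696703567
```

Emit:
{"op": "jog_arm", "data": {
  "motion": [
    [[0, 0, 2], 0],
    [[0, 0, 2], 0],
    [[0, 0, 2], 0],
    [[0, 0, 2], 0],
    [[0, 0, 0], 0],
    [[0, 0, 0], 0]
  ]
}}

```text
time: 16.9
eef_pos: [519.7, -122.3, 137.2]
tcp_rot: [0.524, -3.097, -0.0]
ft_force: [-0.3, 0.1, -2.5]
width: 0.342
gripper_force: 59.8
```

```bash
python3 st.py
```

```text
16.9 [ 519.71 -122.28  137.22] [-0.33  0.06 -2.51] [ 0.02 -0.04  0.01]
tool shift [-0.3  -0.02 -0.  ] yaw 19.20726976407512
```

Emit:
{"op": "jog_arm", "data": {
  "motion": [
    [[0, 0, 1.5], 0],
    [[0, 0, 1.5], 0],
    [[0, 0, 1.5], 0],
    [[0, 0, 0], 0]
  ]
}}

```text
time: 17.3
eef_pos: [519.5, -122.2, 132.5]
tcp_rot: [0.524, -3.097, -0.001]
ft_force: [-0.5, 1.0, -2.2]
width: 0.343
gripper_force: 59.8
```

```bash
python3 st.py
python3 - <<'E'
from h import *
a=snap('scene','s8')
cv2.imwrite('pics/c8.png',cv2.resize(a['pixels'][140:280,270:450],None,fx=4,fy=4,interpolation=cv2.INTER_CUBIC)[:,:,::-1])
E
```

```text
17.3 [ 519.49 -122.24  132.46] [-0.48  1.03 -2.24] [-0.02 -0.02 -0.01]
tool shift [-0.5  -0.13 -0.  ] yaw 19.204129753464677
```

View pics/c8.png

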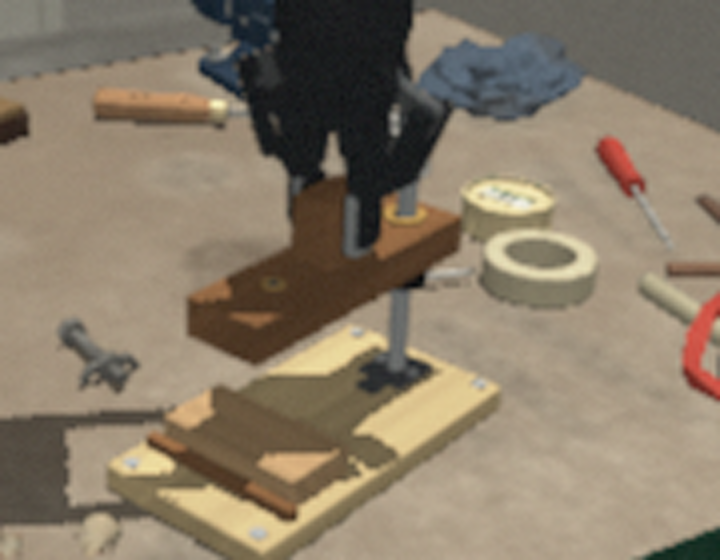

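The post passes up through the bush at crop (405,200), and the ring is just under the plate at (408,280). I'll keep pressing down gently.

Emit:
{"op": "jog_arm", "data": {
  "motion": [
    [[0, 0, 1.5], 0],
    [[0, 0, 1.5], 0],
    [[0, 0, 1.5], 0],
    [[0, 0, 1.5], 0],
    [[0, 0, 1.5], 0],
    [[0, 0, 1.5], 0],
    [[0, 0, 1.5], 0],
    [[0, 0, 1.5], 0]
  ]
}}

```text
time: 18.15
eef_pos: [519.8, -122.4, 120.8]
tcp_rot: [-0.524, 3.097, -0.0]
ft_force: [-1.6, 0.4, 2.4]
width: 0.344
gripper_force: 60.4
```

```bash
python3 st.py
```

```text
18.15 [ 519.79 -122.39  120.78] [-1.56  0.36  2.36] [0.13 0.19 0.07]
tool shift [-0.26  0.11 -0.  ] yaw 19.207270210651686
```

Emit:
{"op": "jog_arm", "data": {
  "motion": [
    [[0, 0, 2], 0],
    [[0, 0, 2], 0],
    [[0, 0, 2], 0],
    [[0, 0, 2], 0],
    [[0, 0, 2], 0],
    [[0, 0, 2], 0],
    [[0, 0, 2], 0],
    [[0, 0, 2], 0]
  ]
}}

```text
time: 18.95
eef_pos: [519.8, -122.4, 104.6]
tcp_rot: [-0.524, 3.098, -0.0]
ft_force: [-1.5, 0.2, 2.1]
width: 0.343
gripper_force: 60.4
```

```bash
python3 st.py
```

```text
18.95 [ 519.77 -122.35  104.63] [-1.47  0.15  2.13] [0.06 0.1  0.02]
tool shift [-0.26  0.07  0.  ] yaw 19.20621840272259
```

The ring is sliding with it (about +4.5 N) and the side force is small.

Emit:
{"op": "jog_arm", "data": {
  "motion": [
    [[0, 0, 3], 0],
    [[0, 0, 3], 0],
    [[0, 0, 3], 0],
    [[0, 0, 3], 0],
    [[0, 0, 3], 0],
    [[0, 0, 3], 0],
    [[0, 0, 3], 0],
    [[0, 0, 3], 0],
    [[0, 0, 3], 0],
    [[0, 0, 2], 0]
  ]
}}

```text
time: 19.95
eef_pos: [519.8, -122.4, 75.5]
tcp_rot: [-0.524, 3.097, -0.0]
ft_force: [-1.1, -0.5, 2.3]
width: 0.343
gripper_force: 60.3
```

Emit:
{"op": "jog_arm", "data": {
  "motion": [
    [[0, 0, 0], 0],
    [[0, 0, 1], 0],
    [[0, 0, 1], 0],
    [[0, 0, 0], 0],
    [[0, 0, 0], 0]
  ]
}}

```text
time: 20.45
eef_pos: [519.8, -122.3, 73.8]
tcp_rot: [-0.524, 3.097, 0.0]
ft_force: [-0.6, -0.5, 0.4]
width: 0.344
gripper_force: 60.2
```

```bash
python3 st.py
```

```text
20.45 [ 519.78 -122.27   73.75] [-0.64 -0.5   0.44] [ 0.03 -0.09  0.02]
tool shift [-0.23 -0.    0.  ] yaw 19.205903500033212
```

Now 1 mm steps, watching for blank contact (expected near TCP z 69).

Emit:
{"op": "jog_arm", "data": {
  "motion": [
    [[0, 0, 1], 0],
    [[0, 0, 1], 0],
    [[0, 0, 1], 0],
    [[0, 0, 0], 0]
  ]
}}

```text
time: 20.85
eef_pos: [519.8, -122.3, 70.7]
tcp_rot: [-0.524, 3.097, 0.0]
ft_force: [-0.0, -0.2, 1.0]
width: 0.34
gripper_force: 60.3
```

Emit:
{"op": "jog_arm", "data": {
  "motion": [
    [[0, 0, 0.7], 0],
    [[0, 0, 0], 0]
  ]
}}

```text
time: 21.05
eef_pos: [519.8, -122.3, 70.0]
tcp_rot: [-0.524, 3.097, -0.0]
ft_force: [-0.0, 0.3, 0.3]
width: 0.344
gripper_force: 60.3
```

Emit:
{"op": "jog_arm", "data": {
  "motion": [
    [[0, 0, 0.6], 0],
    [[0, 0, 0], 0]
  ]
}}

```text
time: 21.25
eef_pos: [519.7, -122.3, 69.4]
tcp_rot: [-0.524, 3.098, 0.0]
ft_force: [-0.3, 0.1, 1.4]
width: 0.338
gripper_force: 60.3
```

```bash
python3 st.py
```

```text
21.25 [ 519.74 -122.28   69.42] [-0.31  0.13  1.41] [ 0.07 -0.05  0.01]
tool shift [-0.27 -0.    0.  ] yaw 19.204428967626757
```

Emit:
{"op": "jog_arm", "data": {
  "motion": [
    [[0, 0, 0.5], 0],
    [[0, 0, 0], 0]
  ]
}}

```text
time: 21.45
eef_pos: [519.8, -122.3, 68.9]
tcp_rot: [-0.524, 3.098, 0.0]
ft_force: [-0.5, -0.3, 1.9]
width: 0.345
gripper_force: 60.3
```

Emit:
{"op": "jog_arm", "data": {
  "motion": [
    [[0, 0, 0.4], 0],
    [[0, 0, 0], 0]
  ]
}}

```text
time: 21.65
eef_pos: [519.9, -122.3, 68.8]
tcp_rot: [-0.524, 3.097, -0.0]
ft_force: [-0.9, 0.7, 1.8]
width: 0.345
gripper_force: 60.6
```

Emit:
{"op": "jog_arm", "data": {
  "motion": [
    [[0, 0, 0.4], 0],
    [[0, 0, 0], 0]
  ]
}}

```text
time: 21.85
eef_pos: [519.9, -122.3, 68.7]
tcp_rot: [-0.524, 3.097, 0.0]
ft_force: [-1.7, 0.3, 5.0]
width: 0.345
gripper_force: 61.0
```

Contact: z has stopped at 68.8, exactly where expected, and the force is rising. One more slight press, then let go.

Emit:
{"op": "jog_arm", "data": {
  "motion": [
    [[0, 0, 0.4], 0],
    [[0, 0, 0], 0],
    [[0, 0, 0], 0]
  ]
}}

```text
time: 22.15
eef_pos: [520.0, -122.3, 68.6]
tcp_rot: [-0.524, 3.097, 0.0]
ft_force: [-0.8, 1.1, 7.6]
width: 0.345
gripper_force: 61.3
```

Emit:
{"op": "jog_arm", "data": {
  "motion": [
    [[0, 0, 0], 0],
    [[0, 0, 0], 0],
    [[0, 0, 0], 0],
    [[0, 0, 0], 0],
    [[0, 0, 0], 0],
    [[0, 0, 0], 0]
  ],
  "claw": 70
}}

```text
time: 22.75
eef_pos: [519.7, -122.3, 67.6]
tcp_rot: [0.524, -3.097, -0.0]
ft_force: [0.6, -0.2, -0.9]
width: 0.698
gripper_force: 0.0
```

```bash
python3 st.py
```

```text
22.75 [ 519.67 -122.3    67.64] [ 0.58 -0.21 -0.88] [-0.03 -0.    0.02]
tool shift [-0.35 -0.01 -0.  ] yaw 19.20539290514803
```

Emit:
{"op": "jog_arm", "data": {
  "motion": [
    [[0, 0, -5], 0],
    [[0, 0, -10], 0],
    [[0, 0, -20], 0],
    [[0, 0, -30], 0],
    [[0, 0, -35], 0],
    [[0, 0, -35], 0],
    [[0, 0, -35], 0],
    [[0, 0, 0], 0],
    [[0, 0, 0], 0],
    [[0, 0, 0], 0]
  ]
}}

```text
time: 23.75
eef_pos: [518.9, -122.0, 236.9]
tcp_rot: [0.524, -3.096, -0.002]
ft_force: [0.2, 0.4, -0.4]
width: 0.704
gripper_force: 0.0
```

```bash
python3 st.py
python3 - <<'E'
from h import *
a=snap('scene','s9');b=snap('side')
f=lambda s:cv2.resize(s['pixels'][150:300,270:430],None,fx=2.4,fy=3,interpolation=cv2.INTER_CUBIC)
cv2.imwrite('pics/c9.png',np.hstack([f(a),f(b)])[:,:,::-1])
E
```

```text
23.75 [ 518.93 -122.    236.92] [ 0.24  0.35 -0.41] [-0.05 -0.03 -0.02]
tool shift [-0.95 -0.54 -0.  ] yaw 19.20268901567044
```

View pics/c9.png

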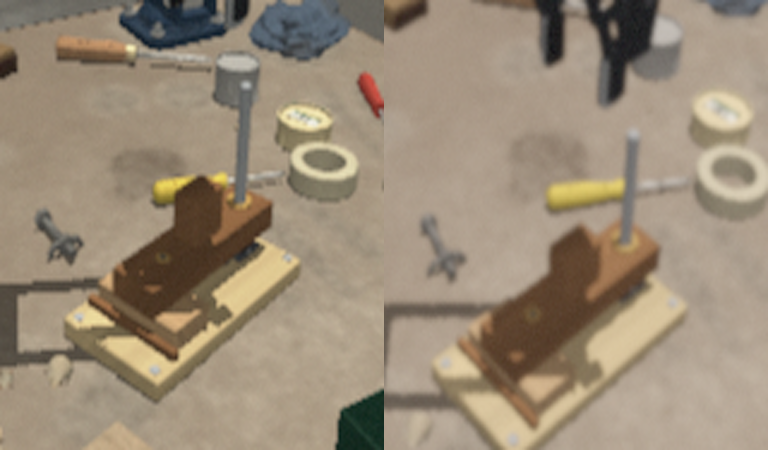

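Both views show the plate lying flat on the blank with the post up through the bush, the gripper clear, and the screwdriver and wing bolt undisturbed. Hand in.

```bash
python3 -c "
from cell import ctrl
print(ctrl.close_job())"
```

```text
the job is handed in; nothing more can be done
None
```

The guide plate is on the post and lying flat on the pine blank, with the ring pushed down and the gripper let go; I handed the job in at about 24 s, and no verdict came back.

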